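# Turn over the leaf of a glass sample stand

### The job

Two sample stands each have one hinged metal leaf. With the fingertips, turn the leaf that carries the three short glass rods over its spine, away from the robot, until it lies fully flat on the far rest of its stand. Push it round gently, without pinching or flicking it, and leave the leaf with the round glass discs and everything else on the table as it is.

Things in the scene. Friction and masses are not known exactly. Their poses are not given: they have to be found in the camera images.
- rod_stand: Fixed wooden sample stand; its leaf carries three glass rods. Origin: centre of its underside on the table; x points away from the robot (yaw within 0.25 rad), y along the spine. Base plate 160 (x) x 150 x 12 mm. Two rest bars along y, 12 mm wide, tops at z = 43 mm: near rest at x = -70 mm, far rest at x = +70 mm. Posts at y = +-66 mm, tops at z = 55 mm, hold the spine.
- rod_leaf (a joint): Angle (rad) of the leaf with the three rods: 0 = flat on the near rest, 1.57 = upright, 3.14 = flat on the far rest. Stiff hinge (0.10 N m friction, leaf about 90 g): the leaf stays wherever it is left; 1 to 3 N near its free edge turns it. Starts at 0 to 0.3.
- rod_stand_spine (a point): Middle of the spine of the rod stand, a steel pin along the stand's y, 45 mm above the table over the stand's origin; the leaf turns about it
- rod_leaf_edge (a point): Middle of the free edge of the leaf with the rods, 110 mm from the spine. The leaf: flat aluminium, 110 mm wide along the spine, 4 mm thick, its mid-plane through the spine pin. It overhangs the rest bar by 34 mm and the base plate by 30 mm, so a fingertip can come under it. Three 6 mm rods lie on the face up at the start, within 62 mm of the spine.
- disc_stand: Fixed wooden sample stand; its leaf carries three round glass discs; leave it alone. Origin: centre of its underside on the table; x points away from the robot (yaw within 0.25 rad), y along the spine. Base plate 160 (x) x 150 x 12 mm. Two rest bars along y, 12 mm wide, tops at z = 43 mm: near rest at x = -70 mm, far rest at x = +70 mm. Posts at y = +-66 mm, tops at z = 55 mm, hold the spine.
- disc_leaf (a joint): Angle (rad) of the leaf with the discs: 0 = flat on the near rest, 1.57 = upright, 3.14 = flat on the far rest. Stiff hinge (0.10 N m friction, leaf about 90 g): the leaf stays wherever it is left; 1 to 3 N near its free edge turns it. Starts at 0 to 0.3, must stay there.
- disc_leaf_edge (a point): Middle of the free edge of the leaf with the discs, 110 mm from the spine. The leaf: flat aluminium, 110 mm wide along the spine, 4 mm thick, its mid-plane through the spine pin. It overhangs the rest bar by 34 mm and the base plate by 30 mm, so a fingertip can come under it. Three discs, 24 mm across, 6 mm high, lie on the face up at the start, within 62 mm of the spine.
- cap: loose red rubber cap, 33 mm across, 30 mm high, between the stands; origin at the centre of its underside; leave it alone
- tweezers: loose steel tweezers, 172 x 22 x 9 mm, lying along their x axis between the stands, nearer the robot; origin at the centre of the underside; leave them alone
- jar: loose lidded jar of glass grains, 50 mm across, 49 mm high, at the right; origin at the centre of its underside; leave it alone
- block: loose dark graphite block, 52 x 60 x 24 mm, at the left; origin at the centre of its underside; leave it alone

How it is judged:
By the outcome, as a careful person would: the job done as asked, in the order asked, and still so for the second after the job is handed in, with the robot touching nothing.
It also fails if it takes over 48 s, if anything falls off the work surface, if the arm or the gripper's body presses on something with over 40 N, if the wrist force passes 120 N, or if a joint passes its speed limit or range.

### The arm

A 6-joint arm with a two-finger parallel gripper is mounted at the origin on the work surface; the furniture and walls round the work are solid. World frame = base frame: x ahead of the robot, y to its left, z up, the work surface at z = 0. Lengths are in m, angles in rad, forces in N, time in s.
With the tool pointing down it reaches from about 0.35 to 0.875 m from the base axis. Payload 4.2 kg.
Tool frame: the origin (TCP) lies midway between the tips of the shut fingers; the grasp point (between the pads) lies 19 mm behind it (hold_point_z is the distance from the TCP to the grasp point, in m); z points along the fingers, y is the line along which they close (so a half turn about z gives the same grasp; the last joint's range is limited). The gripper opens to 87 mm and grips with 3 to 60 N. Pads are 19 mm wide; open, the fingers measure 117 mm over their backs; the gripper's body (75 mm by 190 mm) begins 51 mm behind the grasp point.
Start: joints at [1.493, 0.385, 0.008, 0, -1.194, -0.259], TCP at [0.207, 0.59, 0.223] pointing down, gripper open.
Joint ranges: [-3.14, 3.14], [-1.21, 2.06], [-1.07, 1.41], [-3.16, 2.05], [-2.99, -0.16], [-3.1, 3.1]. Speed limits (rad/s): [2.79, 2.79, 3.14, 3.14, 3.14, 3.14].

### API

Orientations are given as a unit quaternion [x, y, z, w].
In Python, from workcell import state, camera, close_job, hold_point_z gives the robot as it stands.
- The arm moves only by the shell command python3 -m pendant 'ROWS' [OPENING]. ROWS is a JSON object of lists of equal length, an entry for each row: "travel": the shift along the tool's x, y, z in cm, a list of three; "turn": the turn, a rotation vector about the tool's x, y, z in rad, a list of three. A call has 1 to 12 rows; each row is the pose to reach, as a shift and turn from the pose commanded when the call began, along the tool's axes at that moment; what a row does not reach only later rows make up. A row lasts 1/10 s, in which the tool goes at most 50 mm and 8.59 degrees, less where a joint would pass 70% of its speed; a pose out of reach is approached as far as the arm can. A call with a gripper value outside its range is refused whole. OPENING is the opening, from -1 (shut) to 1 (fully open), set as the call begins (- or left out, the last holds). The fingers move at their own pace and stop on an object; the grip force is fixed at half the most. Time passes only in rows, so rows that repeat a pose let the fingers close. It gives the time, the measured TCP pose, the force, the opening and the grip force at its end, in the units of the state.
- state(): the state, without advancing time (a new reading comes with each control period).
- camera(name): name is "side" or "top"; returns a dict with "img" (480x640x3 uint8, red, green, blue), "intrinsics" (3x3 intrinsics, pixels), "pose" (4x4, takes a point from camera to world coordinates). Camera axes: x right, y down, z forward; pixel columns grow to the right and rows downward; lengths in m; the calibration is good to about 2 mm. A picture is of the moment at which its call begins. There is no depth.
- close_job(): hands the job in; it is judged then, once.
The state is a dict: "t": time; "qpos": joint angles; "joint_vel": joint speeds; "joint_efforts": joint torques, N m; "tool_pos": TCP position; "tcp_rot": TCP orientation; "force": force on the tool from outside, world axes, zero at the start; "wrist_torque": the same for the moment, N m; "finger_gap": finger opening in m; "grasp_force": force on a finger pad.
Only numpy, scipy, OpenCV 4.12 (cv2) and the standard library are available. Lean on these libraries where they do the work, as an engineer would, in place of code of your own. Each camera call takes 0.05 s, during which the arm holds its last target. There are 200 camera calls.

## Working session

There is one attempt and no reset: what is moved stays moved. The work goes in short steps, Python scripts to look and compute and a shell command to move; the robot and the scene stay as the last step left them, time stands still between calls to the robot, and variables do not carry over. Pictures are saved under pics/ and viewed, at most 10 in all, crops included, and the job is handed in when it is done.

```bash
mkdir -p pics
python3 - <<'E'
from workcell import state,camera,hold_point_z
import cv2,numpy as np
s=state();print({k:np.round(v,3) for k,v in s.items()},hold_point_z)
for n in("top","side"):
    c=camera(n);cv2.imwrite(f"pics/{n}0.png",c["img"][:,:,::-1]);print(n,c["intrinsics"],c["pose"])
E
```

```text
{'t': np.float64(0.0), 'qpos': array([ 1.493e+00,  3.860e-01,  7.000e-03, -1.000e-03, -1.194e+00,
       -2.590e-01]), 'joint_vel': array([0.001, 0.001, 0.   , 0.   , 0.   , 0.001]), 'joint_efforts': array([-0.0000e+00, -3.9066e+01,  1.8741e+01,  4.2200e+00,  1.1000e-02,
       -0.0000e+00]), 'tool_pos': array([0.206, 0.589, 0.221]), 'tcp_rot': array([ 0.986, -0.168, -0.   ,  0.001]), 'force': array([-0.449, -0.255,  0.345]), 'wrist_torque': array([-0.038, -0.029,  0.032]), 'grasp_force': np.float64(0.0), 'finger_gap': np.float64(0.087)} 0.0187
top [[617.62207744   0.         310.48492149]
 [  0.         617.62207744 230.26210721]
 [  0.           0.           1.        ]] [[-0.01344868 -0.99660855  0.08118213  0.42315642]
 [-0.99984337  0.01433758  0.01037643 -0.02489118]
 [-0.01150519 -0.08102986 -0.99664527  1.42346734]
 [ 0.          0.          0.          1.        ]]
side [[441.49366482   0.         314.81003511]
 [  0.         441.49366482 237.703651  ]
 [  0.           0.           1.        ]] [[ 0.90421769 -0.25287088  0.34416084  0.19062949]
 [-0.42705155 -0.52750902  0.73441215 -0.7475322 ]
 [-0.0041635  -0.81104288 -0.58497189  0.65772217]
 [ 0.          0.          0.          1.        ]]
```

View pics/top0.png

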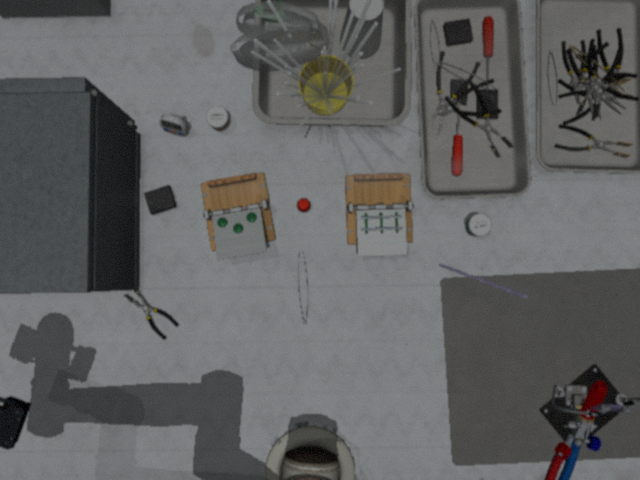

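View pics/side0.png

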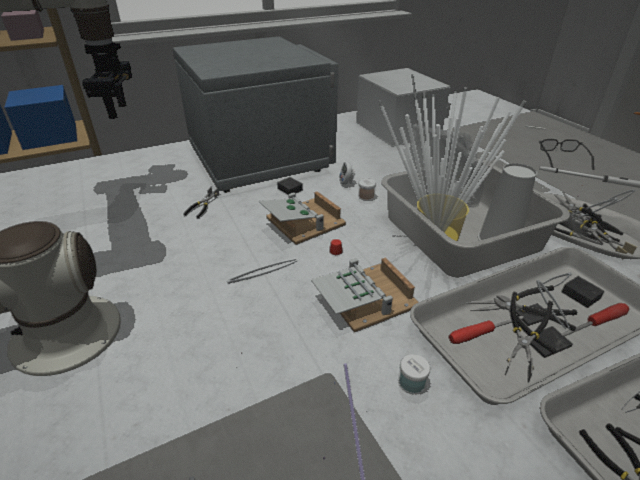

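The rods are on the right-hand stand (top view near 380,215; side view near 365,290). The disc stand is on the left (top view 237,215). I'll enlarge the rod stand next.

Run:
```python
import cv2,numpy as np
a=cv2.imread("pics/top0.png")[165:265,335:425];b=cv2.imread("pics/side0.png")[250:340,305:425]
cv2.imwrite("pics/c0.png",np.hstack([cv2.resize(a,(360,400),interpolation=2)[:400],cv2.resize(cv2.resize(b,None,fx=3.6,fy=3.6,interpolation=2),(432,400)) if 0 else cv2.copyMakeBorder(cv2.resize(b,None,fx=3.6,fy=3.6,interpolation=2),0,76,0,0,0)]))
```

```text
(no output)
```

View pics/c0.png

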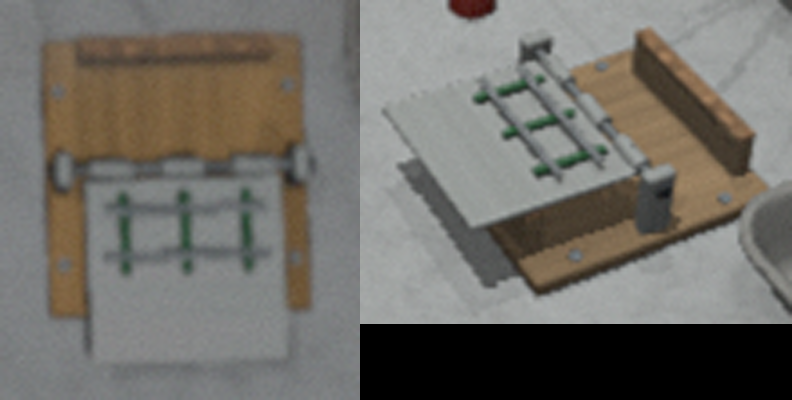

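```bash
cat > fit.py <<'E'
from workcell import camera
import numpy as np
from scipy.optimize import least_squares
def proj(c,P):
    T=np.linalg.inv(c["pose"]);q=(T[:3,:3]@P.T).T+T[:3,3];q=q@c["intrinsics"].T;return q[:,:2]/q[:,2:]
def pts(p,L):
    x,y,w,a=p;R=np.array([[np.cos(w),-np.sin(w),0],[np.sin(w),np.cos(w),0],[0,0,1]])
    o=[]
    for k in L:
        if k[0]=='e': o.append([-.11*np.cos(a),k[1],.045+.11*np.sin(a)])
        else: o.append(k)
    return np.array(o,float)@R.T+[x,y,0]
E
python3 - <<'E'
from fit import *
ct,cs=camera("top"),camera("side")
T=[((0,.066,.055),(350.75,207.5)),((0,-.066,.055),(409.5,205.8)),((.08,.075,.012),(345.5,175.5)),((.08,-.075,.012),(410.5,174)),((-.08,.075,.012),(348,244.2)),((-.08,-.075,.012),(412.5,242)),(('e',.055),(357,254.2)),(('e',-.055),(406.8,254.5))]
S=[((0,-.066,.055),(387.5,297.8)),((0,.066,.055),(354.2,261.7)),((-.08,-.075,.012),(355,331.1)),((.08,-.075,.012),(418.9,301.9)),(('e',.055),(311.9,280)),(('e',-.055),(336.1,312.8))]
def f(p): return np.concatenate([(proj(c,pts(p,[k for k,_ in L]))-np.array([v for _,v in L])).ravel() for c,L in((ct,T),(cs,S))])
r=least_squares(f,[.5,-.15,0,.15]);print(r.x.round(4));print(r.fun.reshape(-1,2).round(1))
p=r.x;print(pts(p,[('e',0),('e',.055),('e',-.055)]).round(3))
E
```

```text
[ 0.5869 -0.1681  0.018   0.0558]
[[ 0.5 -0.7]
 [ 1.  -0.9]
 [-0.4 -0.8]
 [-0.4 -1.4]
 [-0.4 -0.3]
 [ 0.7 -0.2]
 [ 0.9  1.8]
 [ 0.7 -0.1]
 [ 0.  -0.2]
 [-0.8 -1.8]
 [-1.5 -1.6]
 [ 1.5  1.6]
 [-1.6 -0.8]
 [-0.5  0.7]]
[[ 0.477 -0.17   0.051]
 [ 0.476 -0.115  0.051]
 [ 0.478 -0.225  0.051]]
```

```bash
cat > rel.py <<'E'
# rel(x,y,z,t): travel (cm) and turn from the present pose; t = tilt, fingers pointing forward
from workcell import state
import numpy as np
from scipy.spatial.transform import Rotation as R
def rel(W,yaw=0.018):
    s=state();R0=R.from_quat(s["tcp_rot"]);p0=s["tool_pos"]
    print("t",round(s["t"],2),"p",np.round(p0,3),"F",np.round(s["force"],1),"q",np.round(s["qpos"],2),"tilt",np.round(np.arctan2(R0.as_matrix()[0,2],-R0.as_matrix()[2,2]),3))
    for x,y,z,t in W:
        Rt=R.from_euler('z',yaw)*R.from_euler('y',-t)*R.from_quat([1,0,0,0])
        print([x,y,z,t],(R0.inv().apply(np.array([x,y,z])-p0)*100).round(1),(R0.inv()*Rt).as_rotvec().round(2))
E
python3 -c "
from rel import *
rel([(.25,.3,.25,0),(.4,0,.25,0),(.4,-.168,.2,0)])"
```

```text
t 0.2 p [0.206 0.59  0.222] F [ 1.1 -0.3 -0.1] q [ 1.49  0.39  0.01 -0.   -1.19 -0.26] tilt -0.0
[0.25, 0.3, 0.25, 0] [13.7 25.9 -2.8] [ 0.    0.   -0.35]
[0.4, 0, 0.25, 0] [37.8 49.2 -2.7] [ 0.    0.   -0.35]
[0.4, -0.168, 0.2, 0] [43.3 65.1  2.3] [ 0.    0.   -0.35]
```

```bash
python3 -m pendant '{"travel":[[13.7,26,-3],[13.7,26,-3],[13.7,26,-3],[13.7,26,-3],[13.7,26,-3],[13.7,26,-3],[38,49,-3],[38,49,-3],[38,49,-3],[38,49,-3],[38,49,-3],[38,49,-3]],"turn":[[0,0,-0.35],[0,0,-0.35],[0,0,-0.35],[0,0,-0.35],[0,0,-0.35],[0,0,-0.35],[0,0,-0.35],[0,0,-0.35],[0,0,-0.35],[0,0,-0.35],[0,0,-0.35],[0,0,-0.35]]}' -1
python3 -c "
from rel import *
rel([(.4,-.168,.2,0),(.4,-.168,.15,.6),(.4,-.168,.15,.9)])"
```

```text
t: 1.4
tool_pos: [0.3877, 0.0305, 0.253]
tcp_rot: [1.0, 0.007, 0.001, -0.0]
force: [1.6, 1.1, -0.4]
finger_gap: 0.0029
grasp_force: 0.0
t 1.4 p [0.388 0.031 0.253] F [ 1.6  1.1 -0.4] q [ 0.5  -0.06 -0.46 -0.   -1.17  1.08] tilt 0.001
[0.4, -0.168, 0.2, 0] [ 0.9 19.9  5.3] [-0. -0. -0.]
[0.4, -0.168, 0.15, 0.6] [ 0.9 19.9 10.3] [ 0.   0.6 -0. ]
[0.4, -0.168, 0.15, 0.9] [ 0.9 19.9 10.3] [ 0.   0.9 -0. ]
```

```bash
python3 -m pendant '{"travel":[[1,20,7],[1,20,7],[1,20,9],[1,20,9],[1,20,9],[1,20,9],[1,20,9],[1,20,9],[1,20,9],[1,20,9]],"turn":[[0,0.3,0],[0,0.3,0],[0,0.6,0],[0,0.6,0],[0,0.8,0],[0,0.8,0],[0,0.9,0],[0,0.9,0],[0,0.9,0],[0,0.9,0]]}'
python3 -c "
from rel import *
rel([(.42,-.168,.03,.7),(.42,-.168,.03,.9)])"
```

```text
t: 2.4
tool_pos: [0.3829, -0.1644, 0.1519]
tcp_rot: [0.932, 0.004, 0.362, -0.02]
force: [-1.4, -0.6, -0.4]
finger_gap: 0.0003
grasp_force: 0.0
t 2.4 p [ 0.383 -0.164  0.152] F [-1.4 -0.6 -0.4] q [-0.36 -0.08 -0.7  -0.87 -0.37  2.67] tilt 0.742
[0.42, -0.168, 0.03, 0.7] [-5.5  0.9 11.5] [-0.03 -0.04 -0.02]
[0.42, -0.168, 0.03, 0.9] [-5.5  0.9 11.5] [-0.03  0.16 -0.02]
```

```bash
python3 -m pendant '{"travel":[[-3,0.9,5],[-3,0.9,8],[-5.5,0.9,11.5],[-5.5,0.9,11.5],[-5.5,0.9,11.5],[-5.5,0.9,11.5]],"turn":[[0,0,0],[-0.03,0,-0.02],[-0.03,0,-0.02],[-0.03,0,-0.02],[-0.03,0,-0.02],[-0.03,0,-0.02]]}'
python3 -c "
from rel import *
rel([(.445,-.168,.03,.75),(.478,-.168,.032,.75)])"
```

```text
t: 3.0
tool_pos: [0.4287, -0.1633, 0.0676]
tcp_rot: [0.942, 0.004, 0.337, -0.001]
force: [-0.3, 0.2, 0.0]
finger_gap: 0.0005
grasp_force: 0.0
t 3.0 p [ 0.429 -0.163  0.068] F [-0.3  0.2  0. ] q [-0.41  0.19 -0.64 -1.21 -0.28  3.1 ] tilt 0.687
[0.445, -0.168, 0.03, 0.75] [-1.1  0.5  3.9] [ 0.01  0.06 -0.01]
[0.478, -0.168, 0.032, 0.75] [1.5 0.5 5.9] [ 0.01  0.06 -0.01]
```

```bash
python3 -m pendant '{"travel":[[-2,0.5,-6],[-2,0.5,-9],[-7,0.5,-12],[-9,0.5,-12],[-9,0.5,-12],[-9,0.5,-12],[-9,0.5,-12],[-9,0.5,-12]],"turn":[[0,-0.1,0],[0,-0.2,0],[0,-0.35,0],[0,-0.5,0],[0,-0.69,0],[0,-0.69,0],[0,-0.69,0],[0,-0.69,0]]}'
python3 -c "
from rel import *
rel([(.42,-.168,.18,0.)])
rel([(.42,-.168,.18,0.)],-3.1236)"
```

```text
t: 3.8
tool_pos: [0.2827, -0.1699, 0.1057]
tcp_rot: [1.0, 0.004, -0.0, 0.001]
force: [0.5, -0.3, -0.1]
finger_gap: 0.0007
grasp_force: 0.0
t 3.8 p [ 0.283 -0.17   0.106] F [ 0.5 -0.3 -0.1] q [-0.03  0.01 -0.83  0.   -0.73  1.61] tilt -0.001
[0.42, -0.168, 0.18, 0.0] [13.7 -0.1 -7.4] [ 0.    0.   -0.01]
t 3.8 p [ 0.283 -0.17   0.106] F [ 0.5 -0.3 -0.1] q [-0.03  0.01 -0.83  0.   -0.73  1.61] tilt -0.001
[0.42, -0.168, 0.18, 0.0] [13.7 -0.1 -7.4] [ 0.   -0.    3.13]
```

```bash
python3 -m pendant '{"travel":[[4,0,-9],[8,0,-9],[12,0,-9],[12,0,-9],[12,0,-9],[12,0,-9],[12,0,-9],[12,0,-9],[12,0,-9],[12,0,-9],[12,0,-9],[12,0,-9]],"turn":[[0,0,0.1],[0,0,0.2],[0,0,0.4],[0,0,0.6],[0,0,0.8],[0,0,1],[0,0,1.1],[0,0,1.2],[0,0,1.3],[0,0,1.4],[0,0,1.5],[0,0,1.6]]}'
python3 -m pendant '{"travel":[[0,0,0],[0,0,0],[0,0,0],[0,0,0],[0,0,0],[0,0,0],[0,0,0],[0,0,0],[0,0,0],[0,0,0],[0,0,0],[0,0,0]],"turn":[[0,0,0.15],[0,0,0.3],[0,0,0.45],[0,0,0.6],[0,0,0.75],[0,0,0.9],[0,0,1],[0,0,1.15],[0,0,1.3],[0,0,1.4],[0,0,1.53],[0,0,1.53]]}'
sed -i 's/yaw=0.018/yaw=-3.1236/; s/-t)\*R.from_quat/t)*R.from_quat/' rel.py
python3 -c "
from rel import *
rel([(.40,-.168,.15,0.6),(.44,-.168,.06,.75)])"
```

```text
t: 5.0
tool_pos: [0.4027, -0.1689, 0.1938]
tcp_rot: [-0.698, 0.717, 0.0, -0.0]
force: [0.2, 0.0, 0.4]
finger_gap: 0.0007
grasp_force: 0.0
t: 6.2
tool_pos: [0.4028, -0.1689, 0.1937]
tcp_rot: [-0.009, 1.0, 0.0, -0.001]
force: [-0.3, -0.1, -0.5]
finger_gap: 0.0003
grasp_force: 0.0
t 6.2 p [ 0.403 -0.169  0.194] F [-0.3 -0.1 -0.5] q [-0.02  0.09 -0.47 -0.   -1.01 -1.53] tilt -0.001
[0.4, -0.168, 0.15, 0.6] [0.3 0.1 4.4] [ 0.  -0.6  0. ]
[0.44, -0.168, 0.06, 0.75] [-3.7  0.  13.4] [ 0.   -0.75  0.  ]
```

```bash
python3 -m pendant '{"travel":[[-1,0,4],[-2,0,7],[-3,0,10],[-3.7,0,13],[-3.7,0,14],[-3.7,0,14],[-3.7,0,14]],"turn":[[0,-0.1,0],[0,-0.2,0],[0,-0.3,0],[0,-0.45,0],[0,-0.6,0],[0,-0.65,0],[0,-0.65,0]]}'
python3 -c "
from rel import *
rel([(.445,-.168,.032,0.65),(.445,-.168,.032,0.75),(.478,-.168,.032,0.75)])"
```

```text
t: 6.9
tool_pos: [0.4245, -0.171, 0.0505]
tcp_rot: [-0.011, 0.964, 0.014, 0.266]
force: [-2.5, -0.2, 1.2]
finger_gap: 0.0003
grasp_force: 0.0
t 6.9 p [ 0.425 -0.171  0.051] F [-2.5 -0.2  1.2] q [-0.23  0.22 -0.67 -0.77 -0.22 -0.6 ] tilt 0.539
[0.445, -0.168, 0.032, 0.65] [-0.8  0.2  2.6] [ 0.02 -0.11 -0.  ]
[0.445, -0.168, 0.032, 0.75] [-0.8  0.2  2.6] [ 0.02 -0.21 -0.  ]
[0.478, -0.168, 0.032, 0.75] [-3.6  0.1  4.3] [ 0.02 -0.21 -0.  ]
```

```bash
python3 -m pendant '{"travel":[[-0.8,0.2,2.6],[-0.8,0.2,2.6],[-0.8,0.2,2.6],[-0.8,0.2,2.6],[-0.8,0.2,2.6],[-0.8,0.2,2.6],[-0.8,0.2,2.6],[-0.8,0.2,2.6]],"turn":[[0,-0.1,0],[0.02,-0.21,0],[0.02,-0.21,0],[0.02,-0.21,0],[0.02,-0.21,0],[0.02,-0.21,0],[0.02,-0.21,0],[0.02,-0.21,0]]}'
python3 -c "
from rel import *
rel([(.465,-.168,.028,0.85),(.478,-.168,.030,0.85)])
from workcell import *;import cv2
c=camera('side')['img'][:,:,::-1];cv2.imwrite('pics/s1.png',cv2.resize(c[150:360,230:470],None,fx=3,fy=2.857 if 0 else 3,interpolation=2)[:600])"
```

```text
t: 7.7
tool_pos: [0.4445, -0.1687, 0.0324]
tcp_rot: [-0.006, 0.931, 0.005, 0.365]
force: [-0.8, -0.4, 0.9]
finger_gap: 0.0007
grasp_force: 0.0
t 7.7 p [ 0.444 -0.169  0.032] F [-0.8 -0.4  0.9] q [-0.65  0.33 -0.63 -1.61 -0.44  0.57] tilt 0.747
[0.465, -0.168, 0.028, 0.85] [-1.2  0.   1.7] [ 0.   -0.1  -0.01]
[0.478, -0.168, 0.03, 0.85] [-2.3  0.   2.5] [ 0.   -0.1  -0.01]
```

View pics/s1.png

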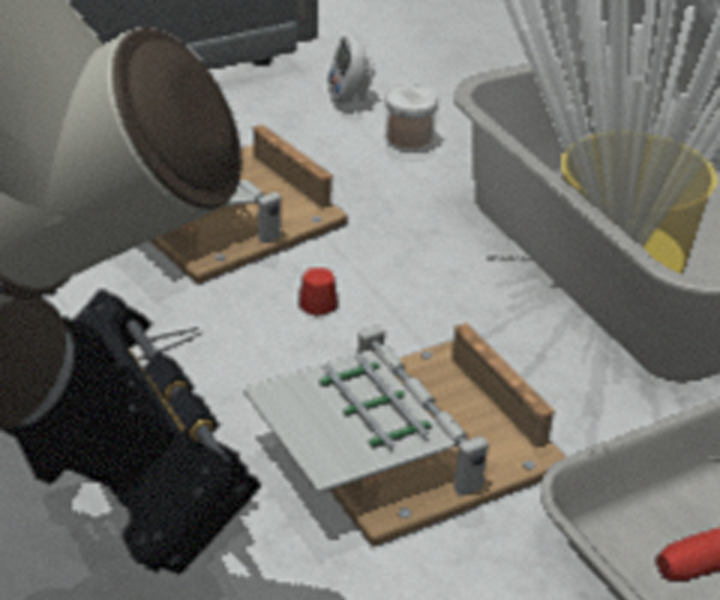

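```bash
python3 -m pendant '{"travel":[[-0.6,0,0.8],[-1.1,0,1.5],[-1.5,0,1.9],[-1.9,0,2.2],[-2.3,0,2.5],[-2.3,0,2.5],[-2.3,0,2.5]],"turn":[[0,-0.02,0],[0,-0.05,0],[0,-0.05,0],[0,-0.05,0],[0,-0.05,0],[0,-0.05,0],[0,-0.05,0]]}'
cat > arc.py <<'E'
import sys
from rel import *
sx,sy,sz=.5869,-.1681,.045
def pose(a):
    t=float(np.interp(a,[0,.8,1.57,2.6,3.14],[.8,.8,.35,.05,0]));d=np.array([np.sin(t),-np.cos(t)]);n=np.array([np.cos(t),np.sin(t)])
    u=np.array([-np.cos(a),np.sin(a)]);m=np.array([-np.sin(a),-np.cos(a)])
    if a<np.pi/2-t: P=.110*u+.002*m+.010*d
    else: P=float(np.interp(a,[.77,2,3.14],[.1,.095,.088]))*u+.002*m
    P=P-.0095*n
    return sx+P[0],sy,sz+P[1],t
rel([tuple(np.round(pose(a),4)) for a in np.arange(*map(float,sys.argv[1:]))])
E
python3 arc.py 0 .7 .1
```

```text
t: 8.45
tool_pos: [0.4789, -0.1676, 0.0295]
tcp_rot: [-0.005, 0.922, 0.006, 0.388]
force: [-0.3, 0.7, 0.1]
finger_gap: 0.0007
grasp_force: 0.0
t 8.45 p [ 0.479 -0.168  0.03 ] F [-0.3  0.7  0.1] q [-0.68  0.39 -0.61 -1.75 -0.49  0.72] tilt 0.797
[np.float64(0.4775), np.float64(-0.1681), np.float64(0.0292), np.float64(0.8)] [ 0.1 -0.1 -0.1] [ 0.   -0.   -0.01]
[np.float64(0.4778), np.float64(-0.1681), np.float64(0.0402), np.float64(0.8)] [-0.7 -0.  -0.8] [ 0.   -0.   -0.01]
[np.float64(0.4793), np.float64(-0.1681), np.float64(0.0511), np.float64(0.8)] [-1.6 -0.  -1.5] [ 0.   -0.   -0.01]
[np.float64(0.4818), np.float64(-0.1681), np.float64(0.0618), np.float64(0.8)] [-2.5 -0.  -2.1] [ 0.   -0.   -0.01]
[np.float64(0.4854), np.float64(-0.1681), np.float64(0.0722), np.float64(0.8)] [-3.5 -0.  -2.5] [ 0.   -0.   -0.01]
[np.float64(0.49), np.float64(-0.1681), np.float64(0.0822), np.float64(0.8)] [-4.5 -0.  -2.9] [ 0.   -0.   -0.01]
[np.float64(0.4955), np.float64(-0.1681), np.float64(0.0917), np.float64(0.8)] [-5.6 -0.  -3.2] [ 0.   -0.   -0.01]
```

```bash
python3 -m pendant '{"travel":[[-0.4,0,-0.4],[-0.7,0,-0.8],[-1.2,0,-1.2],[-1.6,0,-1.5],[-2.0,0,-1.8],[-2.5,0,-2.1],[-3.0,0,-2.3],[-3.5,0,-2.5],[-4.0,0,-2.7],[-4.5,0,-2.9]],"turn":[[0,0,0],[0,0,0],[0,0,0],[0,0,0],[0,0,0],[0,0,0],[0,0,0],[0,0,0],[0,0,0],[0,0,0]]}'
python3 arc.py .6 1.25 .1
python3 -c "
from workcell import *;import cv2
c=camera('side')['img'][:,:,::-1];cv2.imwrite('pics/s2.png',cv2.resize(c[170:360,250:450],None,fx=3,fy=3,interpolation=2))"
```

```text
t: 9.45
tool_pos: [0.4881, -0.1678, 0.0811]
tcp_rot: [-0.005, 0.922, 0.006, 0.387]
force: [-1.0, -1.2, -0.7]
finger_gap: 0.0009
grasp_force: 0.7
t 9.45 p [ 0.488 -0.168  0.081] F [-1.  -1.2 -0.7] q [-0.5   0.25 -0.55 -1.44 -0.37  0.23] tilt 0.795
[np.float64(0.4955), np.float64(-0.1681), np.float64(0.0917), np.float64(0.8)] [-1.3 -0.  -0.2] [ 0.   -0.01 -0.01]
[np.float64(0.502), np.float64(-0.1681), np.float64(0.1006), np.float64(0.8)] [-2.4 -0.  -0.4] [ 0.   -0.01 -0.01]
[np.float64(0.5093), np.float64(-0.1681), np.float64(0.1084), np.float64(0.8)] [-3.4 -0.  -0.4] [ 0.   -0.01 -0.01]
[np.float64(0.5165), np.float64(-0.1681), np.float64(0.1153), np.float64(0.7416)] [-4.4 -0.  -0.4] [ 0.    0.05 -0.01]
[np.float64(0.5243), np.float64(-0.1681), np.float64(0.1213), np.float64(0.6831)] [-5.4 -0.  -0.2] [ 0.    0.11 -0.01]
[np.float64(0.5327), np.float64(-0.1681), np.float64(0.1265), np.float64(0.6247)] [-6.4 -0.   0. ] [ 0.    0.17 -0.01]
[np.float64(0.5414), np.float64(-0.1681), np.float64(0.1308), np.float64(0.5662)] [-7.3 -0.1  0.3] [ 0.    0.23 -0.01]
```

View pics/s2.png

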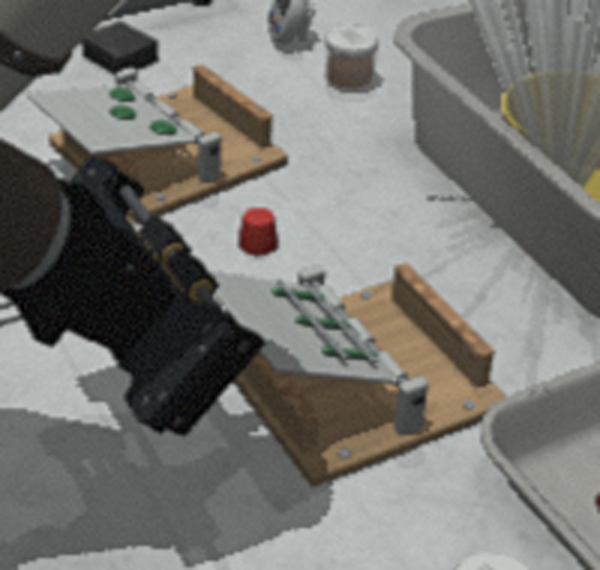

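The leaf is turning as intended: its edge is raised at crop (220,275)–(265,345), with the rods in place. I'll carry on along the arc.

```bash
python3 -m pendant '{"travel":[[-0.7,0,-0.1],[-1.3,0,-0.2],[-1.9,0,-0.3],[-2.4,0,-0.4],[-2.9,0,-0.4],[-3.4,0,-0.4],[-3.9,0,-0.4],[-4.4,0,-0.4],[-4.9,0,-0.3],[-5.4,0,-0.2],[-5.9,0,-0.1],[-6.4,0,0]],"turn":[[0,0,0],[0,0,0],[0,0,0],[0,0,0],[0,0,0],[0,0,0],[0,0.02,0],[0,0.05,0],[0,0.08,0],[0,0.11,0],[0,0.14,0],[0,0.17,0]]}'
python3 arc.py 1.2 1.85 .1
```

```text
t: 10.7
tool_pos: [0.5329, -0.1681, 0.1266]
tcp_rot: [-0.006, 0.952, 0.007, 0.306]
force: [-0.8, -0.2, -1.2]
finger_gap: 0.0006
grasp_force: 0.6
t 10.7 p [ 0.533 -0.168  0.127] F [-0.8 -0.2 -1.2] q [-0.06  0.19 -0.6  -0.34 -0.16 -1.18] tilt 0.622
[np.float64(0.5414), np.float64(-0.1681), np.float64(0.1308), np.float64(0.5662)] [-0.9 -0.   0.2] [ 0.01  0.06 -0.01]
[np.float64(0.5505), np.float64(-0.1681), np.float64(0.1341), np.float64(0.5078)] [-1.9 -0.   0.4] [ 0.01  0.11 -0.01]
[np.float64(0.5598), np.float64(-0.1681), np.float64(0.1366), np.float64(0.4494)] [-2.8 -0.   0.8] [ 0.01  0.17 -0.01]
[np.float64(0.5693), np.float64(-0.1681), np.float64(0.138), np.float64(0.3909)] [-3.6 -0.   1.2] [ 0.01  0.23 -0.01]
[np.float64(0.5788), np.float64(-0.1681), np.float64(0.1385), np.float64(0.3413)] [-4.4 -0.1  1.7] [ 0.01  0.28 -0.01]
[np.float64(0.5883), np.float64(-0.1681), np.float64(0.1378), np.float64(0.3121)] [-5.2 -0.1  2.3] [ 0.01  0.31 -0.01]
[np.float64(0.5976), np.float64(-0.1681), np.float64(0.1361), np.float64(0.283)] [-5.8 -0.1  3. ] [ 0.01  0.34 -0.01]
```

```bash
python3 -m pendant '{"travel":[[-0.4,0,0.1],[-0.9,0,0.2],[-1.4,0,0.3],[-1.9,0,0.4],[-2.4,0,0.6],[-2.8,0,0.8],[-3.2,0,1.0],[-3.6,0,1.2],[-4.0,0,1.4],[-4.4,0,1.7],[-4.8,0,2.0],[-5.2,0,2.3]],"turn":[[0,0.03,0],[0,0.06,0],[0,0.09,0],[0,0.11,0],[0,0.14,0],[0,0.17,0],[0,0.2,0],[0,0.23,0],[0,0.26,0],[0,0.28,0],[0,0.3,0],[0,0.31,0]]}'
python3 arc.py 1.7 2.45 .1
python3 -c "
from workcell import *;import cv2
c=camera('side')['img'][:,:,::-1];cv2.imwrite('pics/s3.png',cv2.resize(c[170:360,250:450],None,fx=3,fy=3,interpolation=2))"
```

```text
t: 11.9
tool_pos: [0.5892, -0.1682, 0.139]
tcp_rot: [-0.006, 0.988, 0.006, 0.157]
force: [-0.6, 1.1, 0.6]
finger_gap: 0.0004
grasp_force: 0.5
t 11.9 p [ 0.589 -0.168  0.139] F [-0.6  1.1  0.6] q [-0.03  0.31 -0.36 -0.04 -0.58 -1.5 ] tilt 0.314
[np.float64(0.5883), np.float64(-0.1681), np.float64(0.1378), np.float64(0.3121)] [0.1 0.  0.1] [ 0.01  0.   -0.01]
[np.float64(0.5976), np.float64(-0.1681), np.float64(0.1361), np.float64(0.283)] [-0.7 -0.   0.5] [ 0.01  0.03 -0.01]
[np.float64(0.6067), np.float64(-0.1681), np.float64(0.1335), np.float64(0.2539)] [-1.5 -0.   1.1] [ 0.01  0.06 -0.01]
[np.float64(0.6154), np.float64(-0.1681), np.float64(0.1301), np.float64(0.2248)] [-2.2 -0.   1.7] [ 0.01  0.09 -0.01]
[np.float64(0.6235), np.float64(-0.1681), np.float64(0.1256), np.float64(0.1956)] [-2.8 -0.1  2.3] [ 0.01  0.12 -0.01]
[np.float64(0.6311), np.float64(-0.1681), np.float64(0.1204), np.float64(0.1665)] [-3.4 -0.1  3.1] [ 0.01  0.15 -0.01]
[np.float64(0.6381), np.float64(-0.1681), np.float64(0.1145), np.float64(0.1374)] [-3.9 -0.1  3.8] [ 0.01  0.18 -0.01]
[np.float64(0.6443), np.float64(-0.1681), np.float64(0.108), np.float64(0.1083)] [-4.3 -0.1  4.7] [ 0.01  0.21 -0.01]
```

View pics/s3.png

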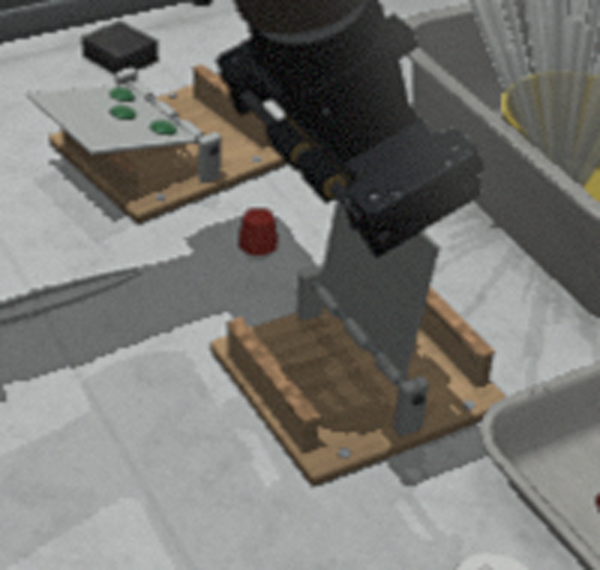

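The leaf is just past upright (crop 340–435, 200–375), with the fingertip behind it. Continuing.

```bash
python3 -m pendant '{"travel":[[-0.3,0,0.3],[-0.7,0,0.5],[-1.1,0,0.8],[-1.5,0,1.1],[-1.9,0,1.4],[-2.2,0,1.7],[-2.5,0,2.0],[-2.8,0,2.3],[-3.1,0,2.7],[-3.4,0,3.1],[-3.7,0,3.4],[-3.9,0,3.8]],"turn":[[0,0.01,0],[0,0.03,0],[0,0.04,0],[0,0.06,0],[0,0.07,0],[0,0.09,0],[0,0.1,0],[0,0.12,0],[0,0.13,0],[0,0.15,0],[0,0.16,0],[0,0.18,0]]}'
python3 arc.py 2.3 3.05 .1
```

```text
t: 13.15
tool_pos: [0.6388, -0.1674, 0.1153]
tcp_rot: [-0.007, 0.998, 0.005, 0.068]
force: [-0.3, -0.3, 2.1]
finger_gap: 0.0006
grasp_force: 0.4
t 13.15 p [ 0.639 -0.167  0.115] F [-0.3 -0.3  2.1] q [-0.02  0.47 -0.14 -0.02 -0.82 -1.53] tilt 0.135
[np.float64(0.6381), np.float64(-0.1681), np.float64(0.1145), np.float64(0.1374)] [ 0.1 -0.1  0.1] [ 0.01 -0.   -0.01]
[np.float64(0.6443), np.float64(-0.1681), np.float64(0.108), np.float64(0.1083)] [-0.4 -0.1  0.8] [ 0.01  0.03 -0.  ]
[np.float64(0.6499), np.float64(-0.1681), np.float64(0.1009), np.float64(0.0791)] [-0.9 -0.1  1.6] [ 0.01  0.06 -0.  ]
[np.float64(0.6546), np.float64(-0.1681), np.float64(0.0933), np.float64(0.05)] [-1.3 -0.1  2.4] [ 0.01  0.09 -0.  ]
[np.float64(0.6586), np.float64(-0.1681), np.float64(0.0852), np.float64(0.0407)] [-1.6 -0.1  3.2] [ 0.01  0.09 -0.  ]
[np.float64(0.6616), np.float64(-0.1681), np.float64(0.0768), np.float64(0.0315)] [-1.7 -0.1  4.1] [ 0.01  0.1  -0.  ]
[np.float64(0.6638), np.float64(-0.1681), np.float64(0.0681), np.float64(0.0222)] [-1.8 -0.2  5. ] [ 0.01  0.11 -0.  ]
[np.float64(0.6651), np.float64(-0.1681), np.float64(0.0594), np.float64(0.013)] [-1.9 -0.2  5.9] [ 0.01  0.12 -0.  ]
```

```bash
python3 -m pendant '{"travel":[[-0.2,0,0.4],[-0.4,0,0.8],[-0.7,0,1.2],[-0.9,0,1.6],[-1.1,0,2.0],[-1.3,0,2.4],[-1.5,0,2.8],[-1.6,0,3.2],[-1.7,0,3.7],[-1.7,0,4.1],[-1.8,0,4.6],[-1.8,0,5.0]],"turn":[[0,0.01,0],[0,0.03,0],[0,0.04,0],[0,0.06,0],[0,0.07,0],[0,0.09,0],[0,0.09,0],[0,0.09,0],[0,0.1,0],[0,0.1,0],[0,0.11,0],[0,0.11,0]]}'
python3 arc.py 2.9 3.16 .08
```

```text
t: 14.35
tool_pos: [0.6635, -0.1665, 0.0679]
tcp_rot: [-0.007, 1.0, 0.005, 0.013]
force: [0.8, -1.1, 0.1]
finger_gap: 0.0006
grasp_force: 0.3
t 14.35 p [ 0.664 -0.166  0.068] F [ 0.8 -1.1  0.1] q [-0.01  0.6  -0.03 -0.01 -0.91 -1.53] tilt 0.026
[np.float64(0.6638), np.float64(-0.1681), np.float64(0.0681), np.float64(0.0222)] [-0.  -0.2 -0. ] [ 0.01  0.   -0.  ]
[np.float64(0.6649), np.float64(-0.1681), np.float64(0.0611), np.float64(0.0148)] [-0.1 -0.2  0.7] [ 0.01  0.01 -0.  ]
[np.float64(0.6654), np.float64(-0.1681), np.float64(0.0541), np.float64(0.0074)] [-0.2 -0.2  1.4] [ 0.01  0.02 -0.  ]
[np.float64(0.6654), np.float64(-0.1681), np.float64(0.0471), np.float64(0.0)] [-0.1 -0.2  2.1] [ 0.01  0.03 -0.  ]
```

```bash
python3 -m pendant '{"travel":[[0,-0.1,0.4],[-0.1,-0.2,0.7],[-0.1,-0.2,1.0],[-0.2,-0.2,1.4],[-0.2,-0.2,1.7],[-0.2,-0.2,2.0],[-0.2,-0.2,2.1],[-0.2,-0.2,2.2],[-0.2,-0.2,2.2],[-0.2,-0.2,2.2]],"turn":[[0,0,0],[0,0.01,0],[0,0.01,0],[0,0.02,0],[0,0.02,0],[0,0.02,0],[0,0.02,0],[0,0.02,0],[0,0.02,0],[0,0.02,0]]}'
python3 -c "
from workcell import *;print(state()['force'])"
```

```text
t: 15.35
tool_pos: [0.6659, -0.1684, 0.0474]
tcp_rot: [-0.007, 1.0, 0.005, 0.003]
force: [-2.4, -0.0, 5.6]
finger_gap: 0.0004
grasp_force: 2.7
[-2.42227629 -0.02522499  5.60935613]
```

```bash
python3 -m pendant '{"travel":[[0,0,0.1],[0,0,0.15],[0,0,0.15]],"turn":[[0,0,0],[0,0,0],[0,0,0]]}'
python3 -m pendant '{"travel":[[0,0,-0.3],[0,0,-1],[0,0,-3],[0,0,-6],[0,0,-10],[4,0,-14],[9,0,-14],[14,0,-14],[19,0,-14],[24,0,-14],[24,0,-14],[24,0,-14]],"turn":[[0,0,0],[0,0,0],[0,0,0],[0,0,0],[0,0,0],[0,0,0],[0,0,0],[0,0,0],[0,0,0],[0,0,0],[0,0,0],[0,0,0]]}'
python3 -c "
from workcell import *;import cv2,numpy as np
c=camera('side')['img'][:,:,::-1];t=camera('top')['img'][:,:,::-1]
a=cv2.resize(c[170:370,230:450],None,fx=2,fy=2,interpolation=2);b=cv2.resize(t[160:260,190:390+40],(360,150));b=t[160:340,190:430]
b=cv2.resize(b,(360,270),interpolation=2);b=cv2.copyMakeBorder(b,0,130,0,0,0)
cv2.imwrite('pics/f.png',np.hstack([a,b]))"
```

```text
t: 15.65
tool_pos: [0.6659, -0.1684, 0.0473]
tcp_rot: [-0.007, 1.0, 0.004, 0.004]
force: [-4.2, 1.1, 11.4]
finger_gap: 0.0007
grasp_force: 5.3
t: 16.85
tool_pos: [0.4242, -0.1731, 0.1841]
tcp_rot: [-0.007, 1.0, 0.005, 0.004]
force: [1.1, -0.3, 0.3]
finger_gap: 0.0006
grasp_force: 0.0
```

View pics/f.png

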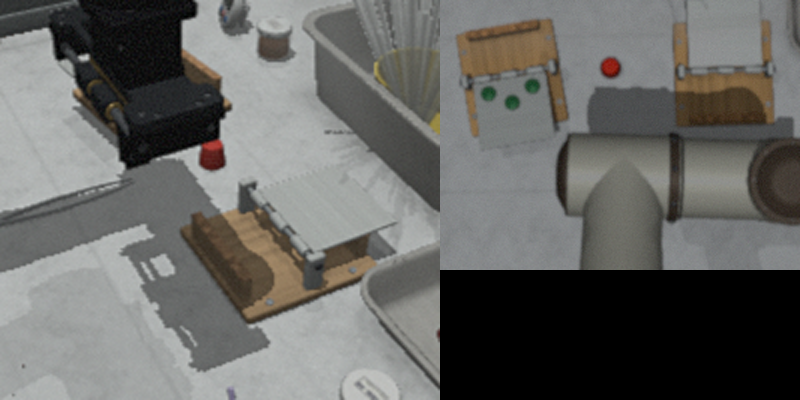

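The leaf now lies flat on the far rest (side crop 250–395, 170–250). It stopped hard at z = 47 mm under 11 N, and nothing else has moved. The arm is clear, so I'm handing in.

```bash
python3 -c "
from workcell import *;print(close_job())"
```

```text
the job is handed in; nothing more can be done
None
```

The leaf with the three glass rods was turned over gently and lies flat on its far rest; the disc leaf, cap and other objects in the final pictures were undisturbed, and the job was handed in at about 17 s of the 48 s allowed.

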